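# Draw out and swing the waffle gauge boom

## Task

Bring the gauge boom over the waffle on the round steel plate: squeeze the two lock buttons on the boom's head, draw the telescoping arm out until its third long scale mark is level with the sleeve mouth, and then swing the boom so that the feeler stands over the middle of that waffle. A spring pulls the arm back in, so finish while still gripping the head, holding the arm at that mark over the waffle. Leave the waffle, the marker, the scraper, the tape roll and the thermometer where they lie.

Things in the scene. Friction and masses are not known exactly. Their poses are not given: they have to be found in the camera images.
- pivot (a point): the boom's vertical swing axis, on its centre line 107 mm above the table: centre of the aluminium hub (40 mm across, top at z 0.133) on a steel post with a round dark foot 110 mm across. The stand is fixed to the table, at another place and yaw each time
- grip (a point): centre of the boom's grey head, the place to grip, 107 mm above the table, straight out along the boom from pivot (at 151 mm + slide_arm). Black ribbed lock buttons on its two vertical flanks, 32 mm long along the boom, z 0.094 to 0.120, 44 mm over their outer faces (32 fully pressed). Grip from above, closing square across the boom
- grip_head: the same grey head (top at z 0.127; 48 mm wide end flange 19 mm outward of grip; the sleeve's 55 mm wide mouth collar 32 mm inward of it when stowed), with buttons and feeler. The body's origin is NOT at the head but 151 mm inward along the boom: use grip
- feeler_tip (a point): lower end of the steel feeler rod, 8 mm thick, that hangs straight down from the head, 72 mm below grip; it is 35 mm above the table and passes about 17 mm above the waffle
- mouth (a point): top middle of the arm at the outer edge of the sleeve's mouth collar, where the scale is read; 119 mm out from the pivot
- third_mark (a point): third long mark across the top of the steel arm (18 mm wide), counted from the arm's outer end; long marks every 25 mm, the first shows after 25 mm of travel, short half-width ones every 5 mm between. Hidden in the sleeve at first; level with mouth when slide_arm is 0.075
- slide_arm (a joint): extension of the telescoping arm in m: 0 stowed and locked, 0.075 third long mark at the mouth, 0.085 end stop. A spring pulls it in with 4 N at 0 to 6 N at full reach
- boom (a joint): swing of the boom about the pivot in rad, positive anticlockwise from above; moves with light friction (0.06 N m) and stays where left; range -1.1 to 0.7. At the start it is swung towards the robot, clockwise of the waffle
- button_a (a joint): travel of one lock button in m: 0 out, 0.006 fully pressed; needs 2.5 N to start and 5.5 N to press fully; the lock is free when both are pressed more than 0.0035. Any grip of 15 N or more across both flanks does it
- button_b (a joint): the lock button on the other flank, the same
- waffle_10: the waffle to check, loose, 82 mm across and 10 mm thick, lying on the fixed round steel plate (110 mm across, 8 mm high); origin at the centre of its underside. Its distance from the pivot is within about 10 mm of the feeler's when the third mark is set
- marker_1: bystander: white and black marker pen lying on the table, 135 mm long; leave alone
- scraper_1: bystander: bench scraper with a black grip, 88x120x14 mm; leave alone
- tape_roll: bystander: roll of tape, 100 mm across, 25 mm high; leave alone
- probe_thermometer: bystander: white pocket probe thermometer, 142 mm long; leave alone
Things that resemble listed ones, but are neither listed nor needed, are in the scene too. Leave any purple look-alike of the waffle_10 alone.

How it is judged (in metres and radians):
On the way, in this order (a step that is already met when the one before it is completed fails the run):
1. both lock buttons are squeezed by the fingers while the arm is still stowed (value of joint each of button_a, button_b above 0.0035 m and value of joint slide_arm below 0.02 m and contact force between the fingers and grip_head above 3 N), for 0.05 s.
2. the arm is drawn out to the third long mark (within 4 mm), held by the fingers, before it is swung over the waffle (value of joint slide_arm between 0.071 and 0.079 m and contact force between the fingers and grip_head above 3 N and horizontal distance between feeler_tip and waffle_10 above 0.03 m), for 0.2 s.
At the end, for the whole second after the job is handed in: The fingers still grip the head (more than 3 N), the arm stands within 4 mm of its third long mark, the feeler is within 18 mm of the waffle's centre seen from above, and the head is still (value of joint slide_arm between 0.071 and 0.079 m and horizontal distance between feeler_tip and waffle_10 below 0.018 m and contact force between the fingers and grip_head above 3 N and linear speed of grip_head below 0.02 m/s); the arm keeps its last pose, push and grip.
It fails at once if the waffle is pushed more than 12 mm (distance of waffle_10 from where it was at the start of the episode above 0.012 m).
It fails at once if a bystander (marker, scraper, tape roll, thermometer) is moved more than 20 mm (distance of any of marker_1, scraper_1, tape_roll, probe_thermometer from where it was at the start of the episode above 0.02 m).
It also fails if it takes over 43 s, if anything falls off the work surface, if the arm or the gripper's body presses on something with over 40 N, if the wrist force passes 120 N, or if a joint passes its speed limit or range.

## Robot

A 7-joint arm with a two-finger parallel gripper is mounted at the origin on a cart in front of the work surface, level with it; the furniture and walls round the work are solid. World frame = base frame: x ahead of the robot, y to its left, z up, the work surface at z = 0. Lengths are in mm, angles in rad, forces in N, time in s.
With the tool pointing down it reaches from about 350 to 900 mm from the base axis. Payload 19.9 kg.
Tool frame: the origin (TCP) lies at the very end of the fingers, on their centre line; the grasp point (between the pads) lies 19 mm behind it (env.pinch_z is the distance from the TCP to the grasp point, in mm); z points along the fingers, y is the line along which they close (so a half turn about z gives the same grasp; the last joint's range is limited). The gripper opens to 94 mm and grips with 3 to 60 N. Pads are 16 mm wide; open, the fingers measure 119 mm over their backs; the gripper's body (75 mm by 177 mm) begins 78 mm behind the grasp point.
Start: joints at [1.246, 0.417, -0.01, 1.614, 0.005, 1.111, -0.053], TCP at [174.397, -600.154, 205.425] pointing down, gripper open.
Joint ranges: [-2.81, 2.81], [-0.39, 2.02], [-1.27, 1.25], [0.06, 2.57], [-1.19, 4.33], [0.19, 2], [-2.82, 2.82]. Speed limits (rad/s): [1.89, 1.89, 2.39, 2.39, 3.01, 3.01, 3.01].

## Interface

Orientations are given as a unit quaternion [x, y, z, w].
In Python, from station import sense, vision, env gives the robot as it stands. The module is installed in compiled form; this text tells all that it offers.
- The arm moves only by the tool move_arm, never from a script. Its arguments are lists of equal length, an entry for each row: "slide": the shift along the tool's x, y, z scaled (see below), a list of three; "spin": the turn about the tool's z scaled (see below); "claw": the opening, from 0 (shut) to 1 (fully open). A call has exactly 8 rows; each row shifts and turns the commanded pose from where the row before left it, along the tool's axes as they then stand; what a row does not reach is not made up. The controller multiplies each number of a shift by 0.03 m and each number of a turn by 5 degrees. A row lasts 1/12 s, in which the tool goes at most 41.7 mm and 7.16 degrees, less where a joint would pass 70% of its speed; a pose out of reach is approached as far as the arm can. A call with a number of a shift or a turn outside -1 to 1 is refused whole. A call with a gripper value outside its range is refused whole. The fingers move at their own pace and stop on an object; "grip_force" is the grip in N (left out, the last holds). Time passes only in rows, so rows that do not move let the fingers close, or fill a call up. It gives the time, the measured TCP pose, the force, the opening and the grip force at its end, in the units of the state.
- sense(): the state, without advancing time (a new reading comes with each control period).
- vision.get_image(name): name is "scene" or "top" or "wrist"; returns a dict with "image" (384x512x3 uint8, red, green, blue), "z_map" (384x512 float32, mm along the optical axis (not along the pixel's ray), 0 where there is no reading), "vfov" (degrees; the focal length in pixels is half the picture's height over the tangent of half this angle, whatever the lens; pixels are square), "cx", "cy" (the principal point, pixels), "world_to_cam" (4x4, takes a point from world to camera coordinates). Camera axes: x right, y down, z forward; pixel columns grow to the right and rows downward; lengths in mm; the calibration is good to about 2 mm. A picture is of the moment at which its call begins.
- env.close_job(): hands the job in; it is judged then, once.
The state is a dict: "time_s": time; "qpos": joint angles; "dq": joint speeds; "tau": joint torques, N m; "position": TCP position; "tcp_rot": TCP orientation; "wrist_force": force on the tool from outside, world axes, zero at the start; "ft_torque": the same for the moment, N m; "opening": finger opening in mm; "grip_force": force on a finger pad.
Only numpy, scipy, OpenCV 4.12 (cv2) and the standard library are available. Lean on these libraries where they do the work, as an engineer would, in place of code of your own. Each camera call takes 0.05 s, during which the arm holds its last target. There are 200 camera calls.

## Working session

There is one attempt and no reset: what is moved stays moved. The work goes in short steps, Python scripts to look and compute and a tool call to move; the robot and the scene stay as the last step left them, time stands still between calls to the robot, and variables do not carry over. Pictures are saved under pics/ and viewed, at most 10 in all, crops included, and the job is handed in when it is done.

Besides the shell and the picture viewer there is one more tool, called after "Call:" by a JSON object that holds its "method" and its "body", one argument or row to a line. move_arm: Moves the arm, as the interface text tells. Shifts and turns lie within -1 to 1; 1 stands for 0.03 m of shift or 5 degrees of turn. Its arguments: {"type":"object","properties":{"slide":{"type":"array"},"spin":{"type":"array"},"claw":{"type":"array"},"grip_force":{"type":"number"}},"required":["slide","spin","claw"]}

```bash
mkdir -p pics; cat > h.py <<'E'
import numpy as np, cv2
from station import sense, vision, env
def get(n):
    d=vision.get_image(n); d['f']=192/np.tan(np.radians(d['vfov']/2)); return d
def ray(d,u,v,z):
    T=np.array(d['world_to_cam']); R=T[:3,:3]; c=-R.T@T[:3,3]
    r=R.T@np.array([(u-d['cx'])/d['f'],(v-d['cy'])/d['f'],1]); return c+r*(z-c[2])/r[2]
def cloud(d):
    v,u=np.mgrid[:384,:512]; z=d['z_map']; T=np.array(d['world_to_cam']); R=T[:3,:3]
    P=np.stack([(u-d['cx'])/d['f']*z,(v-d['cy'])/d['f']*z,z],-1)
    W=(P-T[:3,3])@R; W[z==0]=np.nan; return W
def save(d,n): cv2.imwrite('pics/'+n,cv2.cvtColor(d['image'],cv2.COLOR_RGB2BGR))
E
python3 - <<'E'
from h import *
a=get('top');b=get('scene')
im=np.vstack([a['image'],b['image']]); 
save(a,'top.png');save(b,'scene.png')
import pickle; pickle.dump((a,b),open('d.pkl','wb'))
print(sense()['position'],sense()['tcp_rot'],sense()['time_s'],env.pinch_z, a['world_to_cam'])
E
```

```text
[ 174.27162957 -599.86026618  204.87517165] [ 9.90023768e-01  1.40899356e-01 -1.28113338e-04 -5.42295425e-04] 0.1 18.8 [[-7.43433649e-03 -9.99633209e-01 -2.60418421e-02 -6.49781626e+01]
 [-9.88678055e-01  1.12509315e-02 -1.49629944e-01  5.65648066e+02]
 [ 1.49868057e-01  2.46345984e-02 -9.88399060e-01  9.64733201e+02]
 [ 0.00000000e+00  0.00000000e+00  0.00000000e+00  1.00000000e+00]]
```

View pics/top.png

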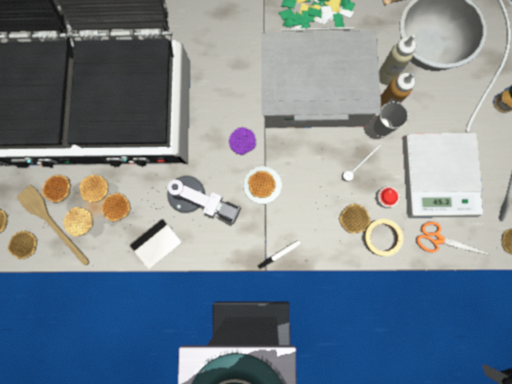

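View pics/scene.png

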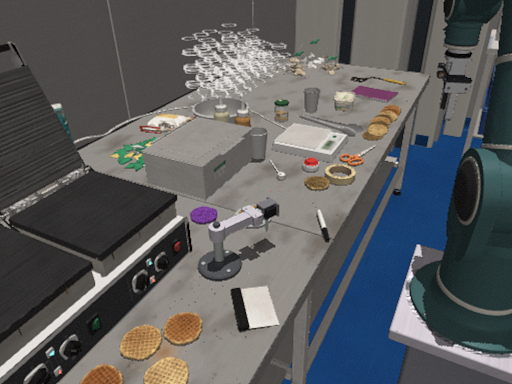

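The top view shows the hub near (175,187), the grey head near (229,213), the waffle on its plate at (262,184), and the purple decoy at (242,141). The marker is near (280,254), close below the head. Next I measure these.

```bash
python3 - <<'E'
from h import *; import pickle
a,b=pickle.load(open('d.pkl','rb'))
W=cloud(a); im=a['image'].astype(int); hsv=cv2.cvtColor(a['image'],cv2.COLOR_RGB2HSV)
x0,x1,y0,y1=150,300,150,240
sub=np.zeros((384,512),bool); sub[y0:y1,x0:x1]=1
z=W[...,2]
hi=sub&(z>85)&(z<150); ys,xs=np.nonzero(hi)
P=W[hi]; print('n',len(P),P.min(0),P.max(0))
c=P[:,:2].mean(0); u=np.linalg.svd(P[:,:2]-c,full_matrices=False)[2][0]; u*=np.sign(-u[1]); n=np.array([-u[1],u[0]])
s=(P[:,:2]-c)@u;t=(P[:,:2]-c)@n
for k in np.arange(-120,120,8):
    m=(s>=k)&(s<k+8)
    if m.any(): print(k,m.sum(),t[m].min().round(),t[m].max().round(),np.median(P[m,2]).round(), a['image'][hi][m].mean(0).round())
print('c',c,'u',u)
# waffle
m=(sub&(hsv[...,1]>110)&(hsv[...,0]<25)&(np.arange(512)[None]>235)).astype(np.uint8)
cs,_=cv2.findContours(m,0,1); q=max(cs,key=cv2.contourArea); (e,ax,_)=cv2.fitEllipse(cv2.convexHull(q))
print('waffle px',e,ax,ray(a,*e,18),W[int(e[1]),int(e[0])])
wd=[ray(a,*p[0],18)[:2] for p in q]; wd=np.array(wd); print(wd.min(0),wd.max(0),(wd.min(0)+wd.max(0))/2)
big=cv2.resize(a['image'][y0:y1+40,x0:x1],None,fx=5,fy=5,interpolation=cv2.INTER_CUBIC)[:600]
cv2.imwrite('pics/crop.png',big[...,::-1])
E
```

```text
n 1346 [482.84724013 -16.7648275   85.0243579 ] [684.11661736 227.71611275 136.52100923]
-120 43 33.0 58.0 118.0 [173. 174. 170.]
-112 20 38.0 47.0 109.0 [123. 124. 120.]
-80 7 -33.0 -23.0 124.0 [226. 225. 225.]
-72 29 -41.0 -12.0 125.0 [234. 232. 235.]
-64 40 -45.0 -9.0 127.0 [207. 206. 211.]
-56 55 -47.0 -8.0 126.0 [185. 184. 190.]
-48 48 -45.0 -10.0 125.0 [212. 210. 215.]
-40 42 -39.0 -9.0 120.0 [229. 227. 232.]
-32 35 -34.0 -7.0 120.0 [243. 242. 245.]
-24 33 -33.0 -4.0 120.0 [243. 241. 245.]
-16 34 -30.0 -3.0 120.0 [242. 240. 244.]
-8 34 -28.0 0.0 120.0 [242. 240. 244.]
0 34 -26.0 2.0 120.0 [245. 244. 247.]
8 32 -23.0 4.0 120.0 [243. 242. 245.]
16 34 -22.0 6.0 120.0 [243. 241. 244.]
24 44 -20.0 23.0 120.0 [241. 240. 243.]
32 51 -25.0 26.0 121.0 [239. 238. 241.]
40 68 -29.0 27.0 121.0 [245. 244. 247.]
48 74 -28.0 28.0 121.0 [239. 238. 241.]
56 59 -26.0 23.0 120.0 [232. 232. 234.]
64 34 -23.0 28.0 116.0 [195. 198. 197.]
72 48 -11.0 31.0 126.0 [153. 155. 156.]
80 53 -13.0 32.0 125.0 [139. 140. 142.]
88 55 -10.0 33.0 126.0 [142. 143. 146.]
96 56 -9.0 36.0 126.0 [139. 141. 143.]
104 66 -7.0 39.0 125.0 [142. 143. 145.]
112 36 -6.0 22.0 123.0 [126. 128. 129.]
c [562.75010426  90.79405548] u [-0.64011626 -0.76827806]
waffle px (261.222412109375, 183.95724487304688) (25.404409408569336, 25.89337730407715) [600.24738488 -70.65476426  18.        ] [603.28250516 -70.00603967  16.72604012]
[ 565.20379987 -107.39431592] [635.43307525 -35.55277587] [600.31843756 -71.47354589]
```

View pics/crop.png

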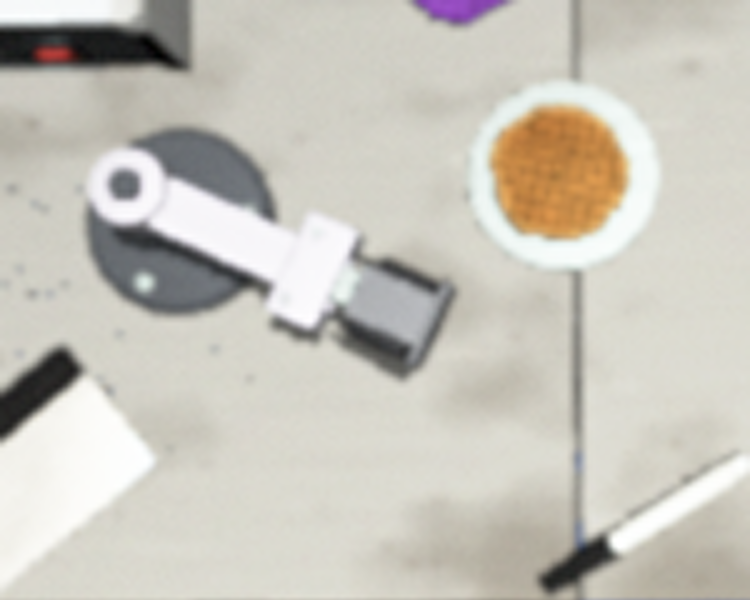

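```bash
python3 - <<'E'
from h import *; import pickle
a,b=pickle.load(open('d.pkl','rb'))
W=cloud(a); hsv=cv2.cvtColor(a['image'],cv2.COLOR_RGB2HSV)
pc=lambda x,y,z: ray(a,150+(x+.5)/5-.5,150+(y+.5)/5-.5,z)
for n,p in dict(pivot=(125,185,133),collar=(314,270,121),flL=(452,287,127),flR=(407,370,127),headmid=(400,302,127)).items(): print(n,pc(*p).round(1))
sub=np.zeros((384,512),bool); sub[170:240,160:250]=1
hi=sub&(W[...,2]>112)&(W[...,2]<145)
P=W[hi];pv=pc(125,185,133)[:2]
u=np.array([-.64,-.768])
for it in range(4):
    u/=np.linalg.norm(u);n=np.array([-u[1],u[0]]);s=(P[:,:2]-pv)@u;t=(P[:,:2]-pv)@n
    S=[];T=[]
    for k in range(30,168,4):
        m=(s>=k)&(s<k+4)
        if m.sum()>4:S.append(k+2);T.append((t[m].min()+t[m].max())/2)
    k,c=np.polyfit(S,T,1); u=u+n*k
print('u',u,'off',c,'smax',s.max(),'smin',s.min(),np.round(T))
print('dir piv->fl',pc(430,328,127)[:2]-pv, np.linalg.norm(pc(430,328,127)[:2]-pv))
for nm,g in(('grip0',151),('grip75',226)):print(nm,pv+u*g)
w=np.array([600.5,-71]);print('waffle r',np.linalg.norm(w-pv),'ang',np.degrees(np.arctan2(*(w-pv)[::-1])),'boom',np.degrees(np.arctan2(u[1],u[0])))
# plate: white circle
m=((hsv[...,1]<30)&(hsv[...,2]>215)); m[:, :240]=0;m[:,285:]=0;m[:160]=0;m[210:]=0
ys,xs=np.nonzero(m);h=cv2.convexHull(np.c_[xs,ys].astype(np.int32)); e=cv2.fitEllipse(h);print('plate',e,ray(a,*e[0],8))
E
```

```text
pivot [575.1 148.3 133. ]
collar [531.7  52.6 121. ]
flL [521.5 -18.9 127. ]
flR [479.6   3.8 127. ]
headmid [514.1   7.6 127. ]
u [-0.42329235 -0.90599315] off 0.8148170577031025 smax 172.0479518536217 smin -23.290944582695897 [ 0.  1.  1.  1.  0.  1.  0.  1.  0.  1.  1.  1.  1.  1.  3.  1.  1.  1.
  1.  2.  1.  1.  1. -3. -2.  1.  1.  2.  0.  1.  1.  1.  2.  2.  0.]
dir piv->fl [ -74.35083723 -156.02906024] 172.838406141377
grip0 [511.15358417  11.47961065]
grip75 [479.40665803 -56.46987561]
waffle r 220.75410130327583 ang -83.38525751410431 boom -115.04262241507529
plate ((269.6191711425781, 186.1026153564453), (49.78608703613281, 61.104576110839844), 74.09428405761719) [595.47363607 -94.6601199    8.        ]
```

Checks hold: the flange end is at 172 mm, the boom is at -115°, and the waffle is at radius 221 mm and -83.4°. I'm starting the approach.

Call:
{"method": "move_arm", "body": {
  "slide": [
    [0.4, -0.4, 0],
    [0.85, -0.85, 0],
    [0.85, -0.85, 0],
    [0.85, -0.85, 0],
    [0.85, -0.85, 0],
    [0.85, -0.85, 0],
    [0.85, -0.85, 0],
    [0.85, -0.85, 0]
  ],
  "spin": [0, 0, 0, 0, 0, 0, 0, 0],
  "claw": [1, 1, 1, 1, 1, 1, 1, 1],
  "grip_force": 30
}}

```text
time_s: 0.77
position: [304.5, -362.3, 205.3]
tcp_rot: [0.99, 0.141, -0.0, -0.0]
wrist_force: [0.9, -1.1, 0.9]
opening: 94.1
grip_force: 0.0
```

Call:
{"method": "move_arm", "body": {
  "slide": [
    [0.85, -0.85, 0],
    [0.85, -0.85, 0],
    [0.85, -0.85, 0],
    [0.85, -0.85, 0],
    [0.85, -0.85, 0],
    [0.85, -0.85, 0],
    [0.85, -0.85, 0],
    [0.6, -0.6, 0]
  ],
  "spin": [0, 0, 0, 0, 0, 0, 0, 0],
  "claw": [1, 1, 1, 1, 1, 1, 1, 1]
}}

```text
time_s: 1.43
position: [438.9, -117.6, 205.5]
tcp_rot: [0.99, 0.142, 0.0, -0.0]
wrist_force: [-0.3, -0.0, -0.5]
opening: 93.7
grip_force: 0.0
```

Call:
{"method": "move_arm", "body": {
  "slide": [
    [0, 0, 0],
    [0, 0, 0],
    [0, 0, 0],
    [0, 0, 0],
    [0, 0, 0],
    [0, 0, 0],
    [0, 0, 0],
    [0, 0, 0]
  ],
  "spin": [-0.9, -1, -1, -1, -1, -1, -1, -1],
  "claw": [1, 1, 1, 1, 1, 1, 1, 1]
}}

```text
time_s: 2.1
position: [437.9, -120.5, 205.3]
tcp_rot: [0.883, 0.469, -0.0, -0.0]
wrist_force: [-0.3, -0.2, 0.2]
opening: 94.3
grip_force: 0.0
```

Call:
{"method": "move_arm", "body": {
  "slide": [
    [0, 0, 0],
    [0, 0, 0],
    [0.83, 0.06, 0],
    [0.83, 0.06, 0],
    [0.83, 0.06, 0],
    [0.83, 0.06, 0],
    [0.83, 0.06, 0],
    [0.83, 0.06, 0]
  ],
  "spin": [-0.9, -0.9, 0, 0, 0, 0, 0, 0],
  "claw": [1, 1, 1, 1, 1, 1, 1, 1]
}}

```text
time_s: 2.77
position: [511.9, 11.0, 205.3]
tcp_rot: [0.845, 0.535, -0.0, -0.0]
wrist_force: [0.7, -0.7, -0.3]
opening: 94.0
grip_force: 0.0
```

```bash
python3 - <<'E'
from h import *
s=sense();print(s['position'],s['tcp_rot'])
d=get('wrist');save(d,'w1.png')
W=cloud(d);T=np.array(d['world_to_cam']);
for p in([511.9,11.1,127],[495,-26,127],[523.5,39,121]):
    q=T[:3,:3]@p+T[:3,3];print((q[:2]/q[2]*d['f']+[d['cx'],d['cy']]).round())
z=W[...,2];hi=(z>115)&(z<140)&(W[...,0]>470)&(W[...,0]<535)&(W[...,1]>-40)&(W[...,1]<60)
P=W[hi];pv=np.array([575.1,148.3]);u=np.array([-.4233,-.906]);n=np.array([.906,-.4233])
s=(P[:,:2]-pv)@u;t=(P[:,:2]-pv)@n
for k in range(90,190,6):
    m=(s>=k)&(s<k+6)
    if m.any():print(k,m.sum(),t[m].min().round(1),t[m].max().round(1),np.median(P[m,2]).round())
print(s.max())
E
```

```text
[511.91836589  10.96309825 205.2632797 ] [ 8.44838343e-01  5.35021610e-01 -1.77750997e-04 -1.36227507e-04]
[251. 203.]
[252. 247.]
[249. 167.]
96 48 -8.1 2.8 121.0
102 172 -20.9 5.3 121.0
108 275 -26.2 8.7 121.0
114 195 -26.4 9.6 121.0
120 74 -7.8 8.9 116.0
126 227 -12.7 14.6 126.0
132 312 -22.0 19.3 126.0
138 335 -21.3 22.0 126.0
144 337 -21.4 23.2 126.0
150 320 -21.6 23.2 126.0
156 329 -21.6 23.4 126.0
162 278 -20.9 23.3 126.0
168 281 -22.5 24.8 125.0
172.65926119129952
```

View pics/w1.png

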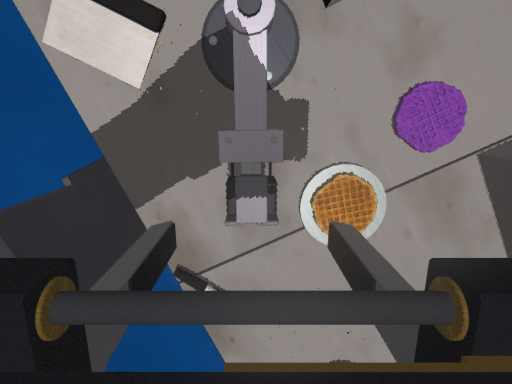

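The head is centred and square under the gripper (flange at (251,222), collar at row 143), and the waffle shows at (344,204). I'll refine the waffle position from here, then descend.

```bash
python3 - <<'E'
from h import *
d=get('wrist');h=cv2.cvtColor(d['image'],cv2.COLOR_RGB2HSV)
m=((h[...,1]>90)&(h[...,0]<25)&(h[...,2]>70)).astype(np.uint8);m[:, :290]=0;m[:150]=0;m[250:]=0;m[:,400:]=0
c=max(cv2.findContours(m,0,1)[0],key=cv2.contourArea)
p=np.array([ray(d,*q[0],18)[:2] for q in c],np.float32);print(cv2.minEnclosingCircle(p),p.min(0),p.max(0))
E
```

```text
((600.267578125, -68.50111389160156), 40.97402572631836) [ 561.0231  -108.03484] [640.09265 -28.48432]
```

Call:
{"method": "move_arm", "body": {
  "slide": [
    [0, 0.03, 0.5],
    [0, 0, 0.8],
    [0, 0, 0.8],
    [0, 0, 0.8],
    [0, 0, 0.6],
    [0, 0, 0.4],
    [0, 0, 0],
    [0, 0, 0]
  ],
  "spin": [0, 0, 0, 0, 0, 0, 0, 0],
  "claw": [1, 1, 1, 1, 1, 1, 1, 1]
}}

```text
time_s: 3.53
position: [512.4, 9.4, 88.6]
tcp_rot: [0.845, 0.535, -0.0, -0.0]
wrist_force: [0.4, -0.6, 0.2]
opening: 93.9
grip_force: 0.0
```

Call:
{"method": "move_arm", "body": {
  "slide": [
    [0, 0, 0],
    [0, 0, 0],
    [0, 0, 0],
    [0, 0, 0],
    [0, 0, 0],
    [0, 0, 0],
    [0, 0, 0],
    [0, 0, 0]
  ],
  "spin": [0, 0, 0, 0, 0, 0, 0, 0],
  "claw": [0, 0, 0, 0, 0, 0, 0, 0],
  "grip_force": 35
}}

```text
time_s: 4.2
position: [512.4, 9.5, 88.5]
tcp_rot: [0.845, 0.535, -0.0, -0.0]
wrist_force: [0.1, -0.9, -0.6]
opening: 43.8
grip_force: 1.1
```

Call:
{"method": "move_arm", "body": {
  "slide": [
    [0, 0, 0],
    [0, 0, 0],
    [0, 0, 0],
    [0, 0, 0],
    [0, 0, 0],
    [0, 0, 0],
    [0, 0, 0],
    [0, 0, 0]
  ],
  "spin": [0, 0, 0, 0, 0, 0, 0, 0],
  "claw": [0, 0, 0, 0, 0, 0, 0, 0]
}}

```text
time_s: 4.87
position: [512.3, 9.3, 88.4]
tcp_rot: [0.845, 0.535, -0.0, -0.0]
wrist_force: [-1.4, -3.4, 1.1]
opening: 28.0
grip_force: 34.9
```

Call:
{"method": "move_arm", "body": {
  "slide": [
    [-0.2, 0, 0],
    [-0.4, 0, 0],
    [-0.4, 0, 0],
    [-0.4, 0, 0],
    [-0.4, 0, 0],
    [-0.4, 0, 0],
    [-0.3, 0, 0],
    [0, 0, 0]
  ],
  "spin": [0, 0, 0, 0, 0, 0, 0, 0],
  "claw": [0, 0, 0, 0, 0, 0, 0, 0]
}}

```text
time_s: 5.53
position: [480.1, -59.3, 88.5]
tcp_rot: [0.845, 0.534, 0.0, -0.0]
wrist_force: [1.6, 3.5, -1.3]
opening: 27.9
grip_force: 34.8
```

```bash
python3 - <<'E'
from h import *
print(sense()['position'],sense()['wrist_force'])
d=get('wrist');b=get('scene');a=get('top');save(d,'w2.png');save(a,'t2.png')
t=cv2.resize(d['image'][60:260,150:350],(600,600),interpolation=cv2.INTER_CUBIC);cv2.imwrite('pics/w2c.png',t[...,::-1])
T=np.array(d['world_to_cam'])
pv=np.array([575.1,148.3]);u=np.array([-.4233,-.906]);n=np.array([.906,-.4233])
for r in(119,194):
    q=T[:3,:3]@np.r_[pv+u*r,116]+T[:3,3];print(r,(q[:2]/q[2]*d['f']+[d['cx'],d['cy']]).round(1))
for dd in(d,a):
    W=cloud(dd);z=W[...,2];s=(W[...,:2]-pv)@u;t=(W[...,:2]-pv)@n
    for k in range(96,260,6):
        m=(s>=k)&(s<k+6)&(abs(t)<30)&(z>110)&(z<150)
        if m.any():print(k,m.sum(),t[m].min().round(1),t[m].max().round(1),np.median(z[m]).round())
E
```

```text
[480.06418875 -59.27531645  88.47181649] [ 1.61688102  3.47327168 -1.30647687]
119 [245.   28.1]
194 [246.7 192.3]
108 1569 -26.4 28.7 121.0
114 1858 -26.2 28.4 120.0
120 574 -7.8 9.9 115.0
126 555 -7.5 9.9 115.0
132 533 -7.7 10.0 115.0
138 521 -7.4 10.0 115.0
144 507 -7.6 10.0 115.0
150 506 -7.6 10.1 115.0
156 470 -7.3 10.1 115.0
162 454 -7.4 10.1 115.0
168 475 -14.3 17.8 115.0
174 747 -14.5 17.9 114.0
180 688 -14.6 18.0 115.0
186 512 -10.0 13.6 115.0
192 499 -9.8 13.6 115.0
198 724 -11.0 15.0 115.0
204 817 -13.3 17.3 126.0
210 725 -14.6 18.5 127.0
216 2386 -23.8 28.4 128.0
222 769 -11.9 16.3 127.0
228 708 -11.9 16.2 127.0
234 618 -11.9 16.1 127.0
240 296 -13.4 17.3 127.0
96 9 -25.1 -14.8 123.0
102 4 -25.2 -20.6 122.0
```

View pics/w2c.png

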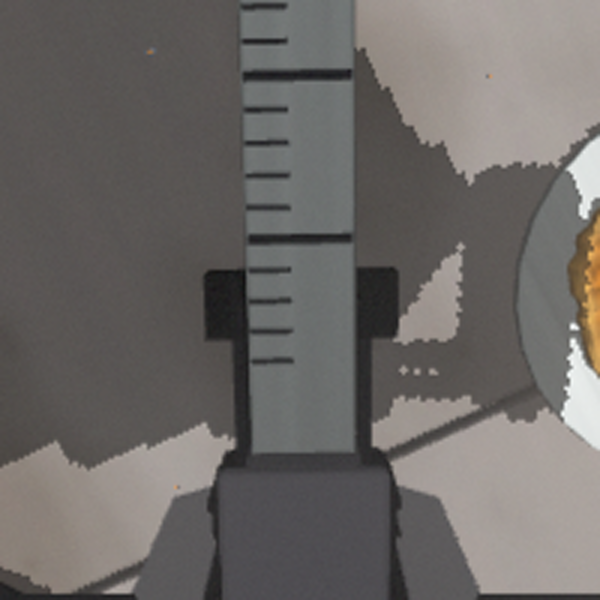

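Marks one and two sit at crop rows 238 and 75. The third is above the crop, near the mouth, so I'll profile along the arm to locate it against the collar edge.

```bash
python3 - <<'E'
from h import *
pv=np.array([575.1,148.3]);u=np.array([-.4233,-.906]);n=np.array([.906,-.4233])
d=get('wrist');im=d['image'];g=cv2.cvtColor(im,cv2.COLOR_RGB2GRAY).astype(int)
for v in range(14,180):
    r=ray(d,258,v,116)[:2]; x=g[v,254:264].mean()
    if v<45 or x<80: print(v,round((r-pv)@u,1),x.round(), g[v,238:244].mean().round(), im[v,258],cloud(d)[v,258,2].round(1) if v<45 else '')
t=cv2.resize(im[0:80,200:300],(750,600),interpolation=cv2.INTER_CUBIC);cv2.imwrite('pics/w3c.png',t[...,::-1])
E
```

```text
14 111.5 126.0 126.0 [129 123 133] 121.7
15 111.9 126.0 127.0 [127 122 129] 121.4
16 112.3 126.0 126.0 [128 123 131] 120.9
17 112.7 124.0 124.0 [129 121 131] 122.2
18 113.1 124.0 124.0 [129 122 131] 121.9
19 113.5 125.0 126.0 [127 121 130] 121.7
20 113.9 125.0 126.0 [130 123 133] 120.8
21 114.3 126.0 126.0 [131 124 134] 122.7
22 114.7 124.0 126.0 [126 120 128] 121.9
23 115.1 107.0 112.0 [110 106 111] 120.9
24 115.5 90.0 96.0 [94 89 95] 120.6
25 115.9 71.0 77.0 [73 69 74] 119.4
26 116.3 65.0 66.0 [65 62 66] 119.3
27 116.7 58.0 56.0 [55 58 58] 116.1
28 117.1 115.0 96.0 [108 112 111] 116.1
29 117.5 115.0 116.0 [109 113 112] 115.3
30 117.9 115.0 116.0 [110 114 114] 115.4
31 118.3 114.0 115.0 [111 113 114] 115.2
32 118.7 114.0 116.0 [110 113 113] 114.9
33 119.1 115.0 116.0 [111 113 113] 115.4
34 119.5 114.0 115.0 [109 114 113] 114.4
35 119.9 114.0 116.0 [110 113 113] 116.0
36 120.4 114.0 108.0 [111 113 114] 113.5
37 120.8 114.0 52.0 [110 113 111] 114.2
38 121.2 115.0 45.0 [110 113 114] 115.1
39 121.6 114.0 81.0 [108 113 113] 116.0
40 122.0 114.0 116.0 [110 113 114] 115.3
41 122.4 115.0 115.0 [110 115 114] 115.4
42 122.8 115.0 115.0 [111 115 115] 114.6
43 123.2 114.0 114.0 [109 113 113] 115.2
44 123.6 114.0 115.0 [111 114 114] 115.3
83 140.2 52.0 69.0 [53 50 54] 
84 140.7 34.0 33.0 [36 36 37] 
85 141.1 34.0 35.0 [33 36 38] 
86 141.5 59.0 51.0 [56 59 58] 
138 165.3 38.0 52.0 [40 39 43] 
139 165.8 38.0 36.0 [40 38 39] 
140 166.3 51.0 44.0 [50 50 51]
```

View pics/w3c.png

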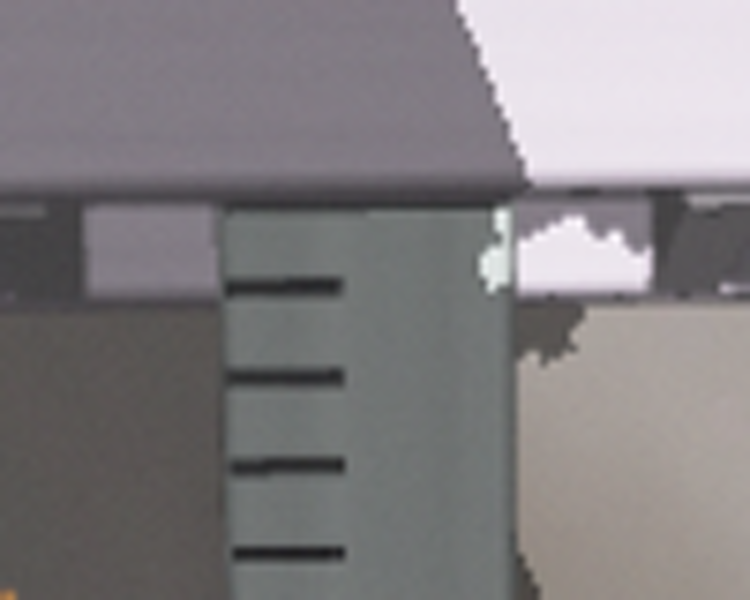

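First mark at 165.8, second at 141.0, and the collar edge at 117.0, so slide is about 74.2 mm. I'll pull 0.8 mm more, then swing about the pivot: 16 rows of about 2° each, 31.4° in total.

Call:
{"method": "move_arm", "body": {
  "slide": [
    [-0.027, 0, 0],
    [0, 0, 0],
    [0, 0, 0],
    [0, 0, 0],
    [0.001, 0.067, 0],
    [0.003, 0.2, 0],
    [0.005, 0.267, 0],
    [0.005, 0.267, 0]
  ],
  "spin": [0, 0, 0, 0, -0.1, -0.3, -0.4, -0.4],
  "claw": [0, 0, 0, 0, 0, 0, 0, 0]
}}

```text
time_s: 6.4
position: [503.1, -67.0, 88.6]
tcp_rot: [0.815, 0.58, 0.001, -0.0]
wrist_force: [2.6, 4.6, -3.6]
opening: 27.9
grip_force: 34.8
```

Call:
{"method": "move_arm", "body": {
  "slide": [
    [0.005, 0.267, 0],
    [0.005, 0.267, 0],
    [0.005, 0.267, 0],
    [0.005, 0.267, 0],
    [0.005, 0.267, 0],
    [0.005, 0.267, 0],
    [0.005, 0.267, 0],
    [0.005, 0.267, 0]
  ],
  "spin": [-0.4, -0.4, -0.4, -0.4, -0.4, -0.4, -0.4, -0.4],
  "claw": [0, 0, 0, 0, 0, 0, 0, 0]
}}

```text
time_s: 7.07
position: [565.6, -79.1, 88.4]
tcp_rot: [0.726, 0.688, 0.0, -0.0]
wrist_force: [-0.6, 6.2, -1.5]
opening: 27.4
grip_force: 34.8
```

```bash
cat > chk.py <<'E'
from h import *
s=sense();P=s['position'][:2];q=s['tcp_rot'];pv=np.array([575.5,149.2]);v=P-pv
print(s['position'],s['wrist_force'],s['grip_force'],'r',np.linalg.norm(v),'ang',np.degrees(np.arctan2(v[1],v[0])),'tool x+180',np.degrees(2*np.arctan2(q[1],q[0]))-180)
d=get('wrist');g=cv2.cvtColor(d['image'],cv2.COLOR_RGB2GRAY).astype(int)
u=v/np.linalg.norm(v)
for v in range(14,180):
    x=g[v,254:264].mean()
    if x<75: print(v,round((ray(d,258,v,116)[:2]-pv)@u,1),x, g[v,238:244].mean().round(),end=' | ')
print()
E
python3 chk.py
```

```text
[565.64093726 -79.0803375   88.40262603] [-0.57966986  6.2495737  -1.51331577] 34.8257777094841 r 228.49313688894838 ang -92.47297629816401 tool x+180 -93.13205727856149
22 117.1 69.8 74.0 | 23 117.5 62.3 66.0 | 24 117.9 34.3 36.0 | 25 118.3 34.4 34.0 | 26 118.7 38.8 35.0 | 27 119.1 67.5 58.0 | 83 142.6 46.4 62.0 | 84 143.0 34.0 35.0 | 85 143.5 37.3 35.0 | 86 143.9 65.5 59.0 | 138 167.7 37.9 36.0 | 139 168.1 38.3 36.0 | 140 168.6 53.5 45.0 |
```

The third mark is now right at the mouth. About 9° of swing remains.

Call:
{"method": "move_arm", "body": {
  "slide": [
    [0.005, 0.267, 0],
    [0.005, 0.267, 0],
    [0.005, 0.267, 0],
    [0.003, 0.2, 0],
    [0.002, 0.133, 0],
    [0.001, 0.067, 0],
    [0, 0, 0],
    [0, 0, 0]
  ],
  "spin": [-0.4, -0.4, -0.4, -0.3, -0.2, -0.1, 0, 0],
  "claw": [0, 0, 0, 0, 0, 0, 0, 0]
}}

```text
time_s: 7.78
position: [601.3, -78.0, 88.4]
tcp_rot: [0.671, 0.742, 0.001, -0.0]
wrist_force: [0.3, 5.5, 0.7]
opening: 28.1
grip_force: 34.8
```

```bash
python3 chk.py; python3 - <<'E'
from h import *
d=get('top');save(d,'t4.png');w=get('wrist')
im=np.hstack([cv2.resize(d['image'][140:240,150:300],(400,267)),cv2.resize(w['image'],(400,300))[:267]]);cv2.imwrite('pics/f.png',im[...,::-1])
E
```

```text
[601.27252037 -78.04841659  88.350379  ] [0.34321387 5.51510303 0.74452573] 34.82588857412338 r 228.7051937563519 ang -83.5296619033719 tool x+180 -84.21812963694039
22 117.4 69.0 70.0 | 23 117.8 61.0 69.0 | 24 118.2 34.6 35.0 | 25 118.6 34.9 35.0 | 26 119.0 38.6 34.0 | 27 119.4 68.8 59.0 | 83 142.9 42.0 55.0 | 84 143.4 35.5 35.0 | 85 143.8 38.0 36.0 | 86 144.2 67.6 60.0 | 138 168.0 39.0 36.0 | 139 168.4 39.7 37.0 | 140 168.9 54.2 46.0 |
```

View pics/f.png

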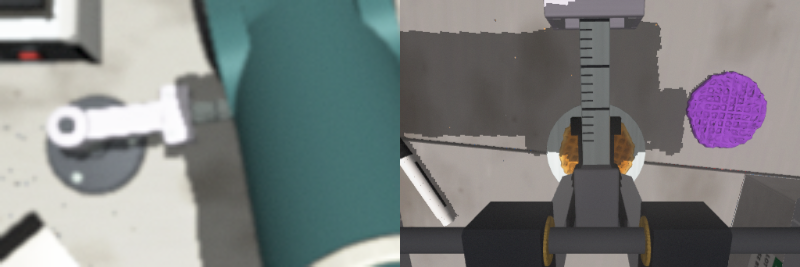

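The boom lies centred over the waffle: arm and plate are both near column 596 in the wrist half. The third mark is at the mouth, and I estimate the feeler is about 7 mm from the waffle's centre.

```bash
python3 -c "
from station import sense,env
print(sense()['dq']); print(env.close_job())"
```

```text
[ 2.95790533e-03  4.73525002e-04  7.31041804e-04  1.82954013e-03
  1.38727744e-03 -7.44062267e-04  1.20586479e-05]
the job is handed in; nothing more can be done
None
```

I handed the job in with the head still gripped at about 35 N, the third long mark at the sleeve mouth (arm out about 75 mm) and the feeler an estimated 7 mm from the waffle's centre (limit 18 mm); the hand-in returned no verdict.

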